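# Clear the spent rinds and refit the press's drip plate

### The job

Get the juice press ready for the next order: first clear every spent half-rind off the counter and the drip plate into the grey scrap bin, then slide the drip plate along the counter into the guide under the press's spout, the right way round for its key, until it is fully home and flat. Leave the whole pomegranates and the cups of juice standing where they are.

Things in the scene. Friction and masses are not known exactly. Their poses are not given: they have to be found in the camera images.
- press: hand juice press fixed to the counter. Its origin lies at counter level where the drip plate's centre belongs when home; x is the level direction in which the plate slides in, y left of that. Its base (50 mm high) begins at x=111 mm, the spout's tip is at x=77 mm, 105 mm up, the bowl begins at x=185 mm; the posts (at x=250, y=+-85 mm) rise to 500 mm.
- press_mouth (a point): middle of the guide's mouth, at x=-25 mm of the press, at counter level. Two rails 20 mm high run from here to x=95 mm, inner faces at y=+-67 mm; no floor, the plate slides on the counter. Flares widen outside the mouth to x=-63 mm, y=+-95 mm. A stop bar 30 mm high crosses at x=96 mm
- press_key (a point): middle of the key block's top, in the far left corner of the guide: fills x=62..95, y=35..67 mm of the press, 20 mm high; only the plate's notch clears it
- press_strap (a point): middle of the top of a flat strap across the rails, x=45 to 70 mm of the press, underside 20 mm and top 26 mm above the counter, so that the plate can only go in from the mouth
- plate: loose keyed drip plate of dark steel, 190 mm (x) by 130 mm (y), 8 mm thick, 0.5 kg; origin at the centre of its underside. At its centre an upright black grip: 50 mm along x, 10 mm thick in y, its top 53 mm above the underside. The nose is its +x end: the corner at +x, +y is cut away by a notch 40 mm (x) by 35 mm (y). It goes home only nose first, its x along the press's x; otherwise the key stops it 33 mm short.
- plate_nose (a point): middle of the plate's nose edge, 95 mm along x from the plate's origin, 4 mm up
- bin: fixed grey open-topped scrap bin on the counter, outside 240 mm (x) by 180 mm (y), 100 mm high, walls and floor 5 mm; origin at the centre of its underside
- rind1: spent half-rind of a pomegranate, present in some runs only: a squat dome, cut side down at the start, 60 mm across, sides upright to 20 mm, 37 mm high plus a 7 mm crown stub, about 60 g, same skin as the whole fruit; origin at the centre of its flat cut face, z towards the dome. Starts on the drip plate, so its face is 8 mm above the counter.
- rind2: spent half-rind of a pomegranate, present in some runs only: a squat dome, cut side down at the start, 60 mm across, sides upright to 20 mm, 37 mm high plus a 7 mm crown stub, about 60 g, same skin as the whole fruit; origin at the centre of its flat cut face, z towards the dome. Starts on the drip plate, so its face is 8 mm above the counter.
- rind3: spent half-rind of a pomegranate, present in some runs only: a squat dome, cut side down at the start, 60 mm across, sides upright to 20 mm, 37 mm high plus a 7 mm crown stub, about 60 g, same skin as the whole fruit; origin at the centre of its flat cut face, z towards the dome. Starts on the counter.
- rind4: spent half-rind of a pomegranate, present in some runs only: a squat dome, cut side down at the start, 60 mm across, sides upright to 20 mm, 37 mm high plus a 7 mm crown stub, about 60 g, same skin as the whole fruit; origin at the centre of its flat cut face, z towards the dome. Starts on the counter.
- rind5: spent half-rind of a pomegranate, present in some runs only: a squat dome, cut side down at the start, 60 mm across, sides upright to 20 mm, 37 mm high plus a 7 mm crown stub, about 60 g, same skin as the whole fruit; origin at the centre of its flat cut face, z towards the dome. Starts on the counter.
- rind6: spent half-rind of a pomegranate, present in some runs only: a squat dome, cut side down at the start, 60 mm across, sides upright to 20 mm, 37 mm high plus a 7 mm crown stub, about 60 g, same skin as the whole fruit; origin at the centre of its flat cut face, z towards the dome. Starts on the counter.
- rind7: spent half-rind of a pomegranate, present in some runs only: a squat dome, cut side down at the start, 60 mm across, sides upright to 20 mm, 37 mm high plus a 7 mm crown stub, about 60 g, same skin as the whole fruit; origin at the centre of its flat cut face, z towards the dome. Starts on the counter.
- fruit1: whole pomegranate, to be left alone: 72 mm across, 80 mm high, standing on its flat foot on the counter; origin under its centre
- fruit2: whole pomegranate, to be left alone: 72 mm across, 80 mm high, standing on its flat foot on the counter; origin under its centre
- cup1: full, lidded cup of red juice, to be left alone: 86 mm across at the lid, 56 mm at the foot, 123 mm high; origin under its centre
There are look-alikes about, which are no part of the job. Of the things that look like the plate, the smaller one is meant.

How it is judged:
On the way, in this order (a step that is already met when the one before it is completed fails the run):
1. every half-rind lies in the scrap bin (x of rind1 in the frame of bin between -0.116 and 0.116 m and y of rind1 in the frame of bin between -0.086 and 0.086 m and height (world z) of each of rind1, rind2, rind3, rind4, rind5, rind6, rind7 below 0.095 m and x of rind2 in the frame of bin between -0.116 and 0.116 m and y of rind2 in the frame of bin between -0.086 and 0.086 m and x of rind3 in the frame of bin between -0.116 and 0.116 m and y of rind3 in the frame of bin between -0.086 and 0.086 m and x of rind4 in the frame of bin between -0.116 and 0.116 m and y of rind4 in the frame of bin between -0.086 and 0.086 m and x of rind5 in the frame of bin between -0.116 and 0.116 m and y of rind5 in the frame of bin between -0.086 and 0.086 m and x of rind6 in the frame of bin between -0.116 and 0.116 m and y of rind6 in the frame of bin between -0.086 and 0.086 m and x of rind7 in the frame of bin between -0.116 and 0.116 m and y of rind7 in the frame of bin between -0.086 and 0.086 m), for 0.2 s.
2. the drip plate is fully home in the guide (x of plate in the frame of press between -0.005 and 0.005 m and y of plate in the frame of press between -0.006 and 0.006 m and x of plate_nose in the frame of press above 0.088 m and height (world z) of plate below 0.004 m and angle between plate's own z axis and vertical below 0.05 rad), for 0.2 s.
At the end, for the whole second after the job is handed in: Every half-rind that is present lies in the bin (its face's centre between the walls and below 95 mm), at rest; the drip plate lies flat on the counter, nose in, its centre within 5 mm of home along the guide and 6 mm across, at rest (all of step 1 and all of step 2 and linear speed of plate below 0.01 m/s and linear speed of each of rind1, rind2, rind3, rind4, rind5, rind6, rind7 below 0.03 m/s); the robot touches nothing.
It fails at once if a whole pomegranate or a cup of juice is pushed more than 50 mm from where it stood (distance of any of fruit1, fruit2, cup1 from where it was at the start of the episode above 0.05 m).
It fails at once if a cup of juice is tipped over (angle between cup1's own z axis and vertical above 0.6 rad).
Of rind1, rind2, rind3, rind4, rind5, rind6, rind7 only 5 to 7 are there at a start; the rules pass over those that are not, and their reading is None.
At some moment in a run one of rind1, rind2, rind3, rind4, rind5, rind6, rind7 may be knocked a few centimetres aside while the robot is not near it.
Once in a run the grip may slacken for a moment while it holds something.
It also fails if it takes over 210 s, if anything falls off the work surface, if the arm or the gripper's body presses on something with over 40 N, if the wrist force passes 120 N, or if a joint passes its speed limit or range.

### The arm

A 6-joint arm with a two-finger parallel gripper is mounted at the origin on the work surface. World frame = base frame: x ahead of the robot, y to its left, z up, the work surface at z = 0. Lengths are in m, angles in rad, forces in N, time in s.
With the tool pointing down it reaches from about 0.35 to 0.875 m from the base axis. Payload 4.2 kg.
Tool frame: the origin (TCP) lies at the very end of the fingers, on their centre line; the grasp point (between the pads) lies 19 mm behind it; z points along the fingers, y is the line along which they close (so a half turn about z gives the same grasp; the last joint's range is limited). The gripper opens to 85 mm and grips with 20 to 120 N. Pads are 22 mm wide; open, the fingers measure 114 mm over their backs; the gripper's body (76 mm by 85 mm) begins 54 mm behind the grasp point. The pads swing forward as they close: fully open they stand 13 mm farther back than shut.
Start: joints at [0.259, 0.385, 0.008, 0, -1.194, -0.259], TCP at [0.625, 0, 0.231] pointing down, gripper open.
Joint ranges: [-3.14, 3.14], [-1.21, 2.06], [-1.07, 1.41], [-3.16, 2.05], [-2.99, -0.16], [-3.1, 3.1]. Speed limits (rad/s): [2.79, 2.79, 3.14, 3.14, 3.14, 3.14].

### API

Orientations are given as a 3x3 rotation matrix whose columns are the frame's x, y, z axes.
In Python, from cell import readout, vision, robot gives the robot as it stands.
- The arm moves only by the tool play_rows, never from a script. Its argument "increments" is a list of rows, each an object of numbers: "gripper": the finger opening in m, from 0 to 0.0854; "tx", "ty", "tz": the shift along the tool's x, y, z in m; "twist": the turn about the tool's z in rad. In form: [{"gripper": .., "tx": .., "ty": .., "tz": .., "twist": ..}, ...]. A call has 1 to 20 rows; each row is the pose to reach, as a shift and turn from the pose commanded when the call began, along the tool's axes at that moment; what a row does not reach only later rows make up. A row lasts 1/8 s, in which the tool goes at most 62.5 mm and 10.7 degrees, less where a joint would pass 70% of its speed; a pose out of reach is approached as far as the arm can. A call with a gripper value outside its range is refused whole. The fingers move at their own pace and stop on an object; the grip force is fixed at half the most. Time passes only in rows, so rows that repeat a pose let the fingers close. It gives the time, the measured TCP pose, the force, the opening and the grip force at its end, in the units of the state.
- readout.observe(): the state, without advancing time (a new reading comes with each control period).
- vision.capture(name): name is "scene" or "side" or "wrist"; returns (picture, depth): 420x560x3 uint8, red, green, blue; 420x560 float32, m along the optical axis (not along the pixel's ray), 0 where there is no reading.
- vision.camera_params(name): a dict with "intrinsics" (3x3 intrinsics, pixels), "R" (3x3) and "t" (3): a world point X has camera coordinates R X + t. Camera axes: x right, y down, z forward; pixel columns grow to the right and rows downward; lengths in m; the calibration is good to about 2 mm. A picture is of the moment at which its call begins: read the wrist's pose just before it. camera_params takes no time and is no camera call; for the wrist camera it gives the pose at the moment of the call.
- robot.finish_job(): hands the job in; it is judged then, once.
The state is a dict: "time": time; "q": joint angles; "joint_vel": joint speeds; "tau": joint torques, N m; "tool_pos": TCP position; "ee_rot": TCP orientation; "contact_force": force on the tool from outside, world axes, zero at the start; "torque": the same for the moment, N m; "grip_width": opening from 0.0 (shut) to 1.0 (fully open); "gripper_force": force on a finger pad.
Only numpy, scipy, OpenCV 4.12 (cv2) and the standard library are available. Lean on these libraries where they do the work, as an engineer would, in place of code of your own. Each camera call takes 0.05 s, during which the arm holds its last target. There are 200 camera calls.

## Working session

There is one attempt and no reset: what is moved stays moved. The work goes in short steps, Python scripts to look and compute and a tool call to move; the robot and the scene stay as the last step left them, time stands still between calls to the robot, and variables do not carry over. Pictures are saved under pics/ and viewed, at most 14 in all, crops included, and the job is handed in when it is done.

Besides the shell and the picture viewer there is one more tool, called as name(argument=value, ...), one argument or row to a line, values as JSON. play_rows: Moves the arm, as the interface text tells. Its arguments: {"type":"object","properties":{"increments":{"type":"array"}},"required":["increments"]}

```bash
ls; mkdir -p pics; cat > h.py <<'E'
import numpy as np, cv2
from cell import readout, vision, robot
def cap(n):
    p=vision.camera_params(n); im,d=vision.capture(n)
    return im,d,p
def save(n,im): cv2.imwrite(f'pics/{n}.png',cv2.cvtColor(im,cv2.COLOR_RGB2BGR))
def ray(p,u,v,z):
    K=np.array(p['intrinsics']);R=np.array(p['R']);t=np.array(p['t'])
    c=-R.T@t; d=R.T@np.linalg.inv(K)@np.array([u,v,1.]); return c+d*(z-c[2])/d[2]
def cloud(d,p):
    K=np.array(p['intrinsics']);R=np.array(p['R']);t=np.array(p['t'])
    v,u=np.mgrid[:d.shape[0],:d.shape[1]]
    P=np.stack([(u-K[0,2])/K[0,0]*d,(v-K[1,2])/K[1,1]*d,d],-1)
    return (P-t)@R
E
python3 - <<'E'
from h import *
for n in ('scene','side'):
    im,d,p=cap(n); save(n,im); print(n,-np.array(p['R']).T@p['t'],p['intrinsics'][0][0])
    np.savez(n+'.npz',im=im,d=d,**{k:np.array(p[k]) for k in p})
s=readout.observe(); print(s['time'],s['tool_pos'],s['ee_rot'],s['contact_force'])
E
```

```text
pics
scene [1.26654979 0.18493679 0.6756462 ] 397.5654713138118
side [ 0.38756755 -0.99529308  0.85173971] 470.8632746731555
0.1 [6.24469711e-01 4.42031777e-05 2.30322963e-01] [[-1.47410146e-04 -9.99998051e-01 -1.96859221e-03]
 [-9.99999985e-01  1.47585223e-04 -8.87904234e-05]
 [ 8.90807855e-05  1.96857909e-03 -9.99998058e-01]] [-0.46140108 -0.0605575  -0.46811301]
```

View pics/scene.png

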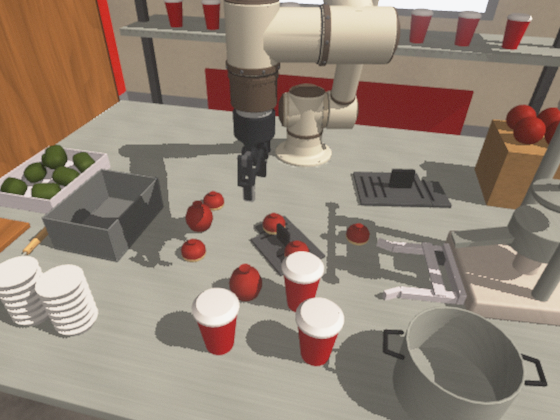

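View pics/side.png

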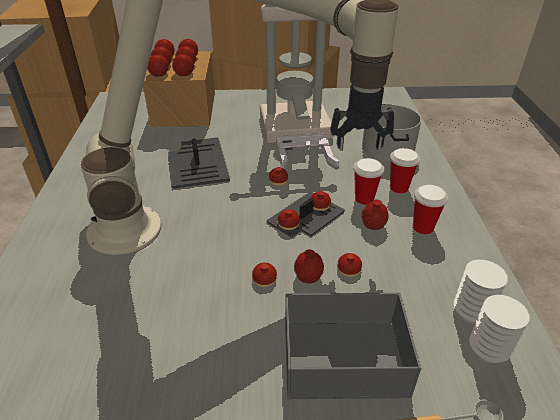

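The scene view shows the bin at (107,213), rinds at (213,200), (193,250), (273,223) and (297,250) (both on the plate), and (358,233). The whole fruits are at (199,216) and (245,283), and the press guide is at (425,270). In the side view the same rinds are at (264,274), (349,264), (289,219), (320,200) and (278,175).

There are two candidates for the plate. One is at scene (285,243), the other is the larger one at (400,188) with slots. The smaller one at (285,243) fits the description. I'll make a top-down map from both depth images to measure positions and confirm which plate is meant.

```bash
cat > top.py <<'E'
from h import *
W=dict(x0=0.2,y0=-0.55,s=0.002)
def topmap(names=('side','scene')):
    H=np.zeros((420,560),np.float32); C=np.zeros((420,560,3),np.uint8)   # rows: x (down=+x?), cols: y
    for n in names:
        f=np.load(n+'.npz'); P=cloud(f['d'],{k:f[k] for k in('intrinsics','R','t')})
        ok=(f['d']>0)&(P[...,2]<0.2)&(P[...,2]>-0.02)
        X=P[ok];c=f['im'][ok]; i=((X[:,0]-0.2)/.002).astype(int); j=((X[:,1]+.55)/.002).astype(int)
        m=(i>=0)&(i<420)&(j>=0)&(j<560); i,j,X,c=i[m],j[m],X[m],c[m]
        o=np.argsort(X[:,2]); i,j,X,c=i[o],j[o],X[o],c[o]
        up=X[:,2]+.02>H[i,j]; H[i[up],j[up]]=X[up,2]+.02; C[i[up],j[up]]=c[up]
    return H,C
if __name__=='__main__':
    H,C=topmap()
    # fill holes
    k=np.ones((3,3),np.uint8); D=cv2.dilate(C,k); D[C.sum(2)>0]=C[C.sum(2)>0]
    save('top',D[::-1, ::-1])
    for n in ('scene','side'):
        f=np.load(n+'.npz'); p={k:f[k] for k in('intrinsics','R','t')}; P=cloud(f['d'],p); im=f['im'].astype(int)
        red=((im[...,0]>70)&(im[...,0]>2.2*im[...,1])&(im[...,0]>2*im[...,2])&(P[...,2]<.2)&(P[...,2]>-.01)&(f['d']>0)).astype(np.uint8)
        N,L,S,ce=cv2.connectedComponentsWithStats(red)
        for a in range(1,N):
            if S[a,4]>60:
                Q=P[L==a]; z=Q[:,2]; b=Q[(z>.01)]
                print(n,ce[a].round(),S[a,4],'x',b[:,0].min().round(3),b[:,0].max().round(3),'y',b[:,1].min().round(3),b[:,1].max().round(3),'zmax',z.max().round(3))
E
python3 top.py
```

```text
scene [103.   8.] 171 x -2.048 -1.882 y -2.059 -2.012 zmax 0.13Traceback (most recent call last):
  File "top.py", line 25, in <module>
    print(n,ce[a].round(),S[a,4],'x',b[:,0].min().round(3),b[:,0].max().round(3),'y',b[:,1].min().round(3),b[:,1].max().round(3),'zmax',z.max().round(3))
                                     ~~~~~~~~~~^^
    return umr_minimum(a, axis, None, out, keepdims, initial, where)
ValueError: zero-size array to reduction operation minimum which has no identity
```

View pics/top.png

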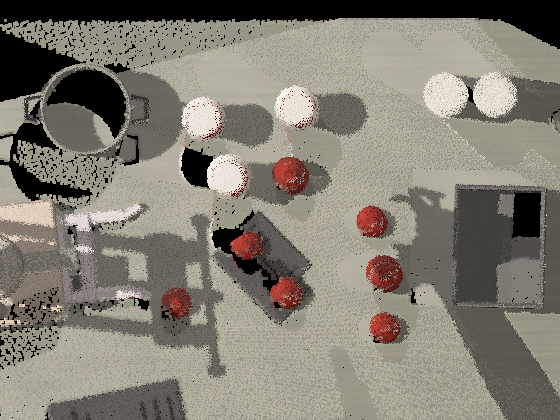

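The top map (view from above, +y left, +x up) shows five rinds and two fruits. The small plate is tilted near (263,268), and the notch isn't clear yet. I'll go above the plate and look with the wrist camera.

play_rows(
  increments=[
    {"tx":-0.03,"ty":0.08,"tz":-0.05},
    {"tx":-0.04,"ty":0.15,"tz":-0.1},
    {"tx":-0.04,"ty":0.17,"tz":-0.15},
    {"tx":-0.04,"ty":0.17,"tz":-0.15},
    {"tx":-0.04,"ty":0.17,"tz":-0.15},
  ],
)

```text
invalid input at $.increments[0]: expected keys gripper, tx, ty, tz, twist
```

```bash
sed -i 's/if S\[a,4\]>60:/if S[a,4]>60 and abs(P[L==a][:,1]).max()<1:/' top.py; python3 top.py; python3 - <<'E'
from h import *
s=readout.observe(); im,d,p=cap('wrist'); save('w1',im); np.savez('w1.npz',im=im,d=d,**{k:np.array(p[k]) for k in p})
print(s['tool_pos'],s['time'],-np.array(p['R']).T@p['t'])
E
```

```text
[6.24469711e-01 4.42031777e-05 2.30322963e-01] 0.1 [ 0.62539927 -0.07686826  0.37274868]Traceback (most recent call last):
  File "top.py", line 25, in <module>
    print(n,ce[a].round(),S[a,4],'x',b[:,0].min().round(3),b[:,0].max().round(3),'y',b[:,1].min().round(3),b[:,1].max().round(3),'zmax',z.max().round(3))
                                     ~~~~~~~~~~^^
    return umr_minimum(a, axis, None, out, keepdims, initial, where)
ValueError: zero-size array to reduction operation minimum which has no identity
```

View pics/w1.png

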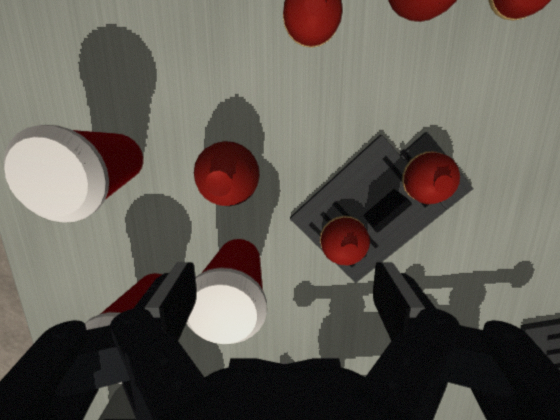

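The wrist view has up = world −y and right = world −x. The small plate is at (382,205), with corners (291,217), (357,282), (470,187) and (382,133). Its upper-left edge is cut short at (382,133), so the notch, and with it the nose, is at the upper right. The nose points to −x,−y, away from the press. I'll measure the rinds next.

```bash
cat > rinds.py <<'E'
from h import *
def red(f,src):
    p={k:f[k] for k in('intrinsics','R','t')}; P=cloud(f['d'],p); im=f['im'].astype(int)
    m=((im[...,0]>60)&(im[...,0]>2.2*im[...,1])&(im[...,0]>2*im[...,2])&(P[...,2]<.16)&(P[...,2]>.005)&(f['d']>0)&(P[...,1]>-.7)&(P[...,0]>.15)&(P[...,1]<.55)&(P[...,0]<1)).astype(np.uint8)
    m=cv2.morphologyEx(m,cv2.MORPH_OPEN,np.ones((3,3),np.uint8))
    N,L,S,ce=cv2.connectedComponentsWithStats(m)
    for a in range(1,N):
        if S[a,4]>60:
            Q=P[L==a]; zm=np.percentile(Q[:,2],99.5); T=Q[Q[:,2]>zm-.008]
            print(src,ce[a].round(),S[a,4],'top',((T.max(0)+T.min(0))/2)[:2].round(3),'bbox',Q.min(0).round(3),Q.max(0).round(3))
if __name__=='__main__':
    import sys
    for n in sys.argv[1:]:
        im,d,p=cap(n); f=dict(im=im,d=d,**{k:np.array(p[k]) for k in p}); np.savez(n+'.npz',**f); red(f,n)
E
python3 - <<'E'
from rinds import *
for n in('scene','side','w1'): red(np.load(n+'.npz'),n)
E
```

```text
scene [207. 210.] 524 top [ 0.494 -0.19 ] bbox [ 0.372 -0.217  0.01 ] [ 0.53  -0.163  0.074]
scene [274. 221.] 190 top [0.472 0.003] bbox [ 0.438 -0.019  0.025] [0.493 0.027 0.055]
scene [193. 249.] 336 top [ 0.602 -0.172] bbox [ 0.578 -0.192  0.011] [ 0.629 -0.144  0.046]
scene [297. 247.] 149 top [0.552 0.079] bbox [0.535 0.058 0.033] [0.571 0.104 0.055]
scene [247. 281.] 576 top [ 0.691 -0.009] bbox [ 0.671 -0.024  0.023] [0.726 0.022 0.082]
scene [299. 293.] 567 top [0.75  0.115] bbox [0.688 0.085 0.005] [0.792 0.146 0.112]
scene [219. 337.] 773 top [ 0.849 -0.013] bbox [ 0.816 -0.044  0.005] [0.863 0.013 0.097]
scene [316. 349.] 752 top [0.834 0.167] bbox [0.809 0.135 0.005] [0.842 0.196 0.098]
side [401. 177.] 537 top [0.794 0.135] bbox [0.761 0.119 0.006] [0.833 0.164 0.104]
side [278. 175.] 226 top [0.432 0.215] bbox [0.404 0.185 0.009] [0.46  0.229 0.047]
side [370. 202.] 1134 top [0.679 0.083] bbox [ 0.646 -0.047  0.005] [0.718 0.109 0.104]
side [321. 200.] 249 top [0.547 0.075] bbox [0.524 0.046 0.017] [0.573 0.096 0.055]
side [425. 217.] 637 top [ 0.812 -0.048] bbox [ 0.7
[... 235 characters left out ...]
4.] 387 top [ 0.594 -0.175] bbox [ 0.567 -0.205  0.01 ] [ 0.623 -0.15   0.047]
side [264. 273.] 416 top [ 0.386 -0.201] bbox [ 0.356 -0.231  0.01 ] [ 0.41  -0.176  0.047]
w1 [312.  19.] 2161 top [ 0.595 -0.166] bbox [ 0.568 -0.179  0.012] [ 0.625 -0.141  0.046]
w1 [421.   8.] 952 top [ 0.492 -0.167] bbox [ 0.468 -0.176  0.026] [ 0.521 -0.159  0.062]
w1 [519.   7.] 698 top [ 0.387 -0.174] bbox [ 0.368 -0.181  0.01 ] [ 0.41  -0.166  0.034]
w1 [224. 179.] 2459 top [ 0.689 -0.007] bbox [ 0.656 -0.034  0.042] [0.722 0.022 0.083]
w1 [434. 180.] 1886 top [ 0.454 -0.001] bbox [ 0.429 -0.025  0.02 ] [0.483 0.029 0.053]
w1 [346. 245.] 1449 top [0.551 0.078] bbox [0.523 0.054 0.027] [0.579 0.105 0.053]
```

play_rows(
  increments=[
    {"gripper":0.078,"tx":0.06,"ty":0.01,"tz":0,"twist":0},
    {"gripper":0.078,"tx":0.12,"ty":0.02,"tz":0.02,"twist":0},
    {"gripper":0.078,"tx":0.173,"ty":0.027,"tz":0.07,"twist":0},
    {"gripper":0.078,"tx":0.173,"ty":0.027,"tz":0.1,"twist":0},
    {"gripper":0.078,"tx":0.173,"ty":0.027,"tz":0.15,"twist":0},
    {"gripper":0.078,"tx":0.173,"ty":0.027,"tz":0.19,"twist":0},
    {"gripper":0.078,"tx":0.173,"ty":0.027,"tz":0.227,"twist":0},
    {"gripper":0.078,"tx":0.173,"ty":0.027,"tz":0.227,"twist":0},
    {"gripper":0.04,"tx":0.173,"ty":0.027,"tz":0.227,"twist":0},
    {"gripper":0.04,"tx":0.173,"ty":0.027,"tz":0.227,"twist":0},
    {"gripper":0.04,"tx":0.173,"ty":0.027,"tz":0.227,"twist":0},
    {"gripper":0.04,"tx":0.173,"ty":0.027,"tz":0.227,"twist":0},
    {"gripper":0.04,"tx":0.173,"ty":0.027,"tz":0.227,"twist":0},
  ],
)

```text
time: 1.78
tool_pos: [0.5994, -0.173, 0.0064]
ee_rot: [[0.001, -1.0, 0.004], [-1.0, -0.001, -0.001], [0.001, -0.004, -1.0]]
contact_force: [-0.3, 1.2, 6.9]
grip_width: 0.669
gripper_force: 64.6
```

play_rows(
  increments=[
    {"gripper":0.04,"tx":0,"ty":0,"tz":-0.05,"twist":0},
    {"gripper":0.04,"tx":0,"ty":0,"tz":-0.11,"twist":0},
    {"gripper":0.04,"tx":0.05,"ty":0,"tz":-0.15,"twist":0},
    {"gripper":0.04,"tx":0.11,"ty":0,"tz":-0.15,"twist":0},
    {"gripper":0.04,"tx":0.17,"ty":0,"tz":-0.15,"twist":0},
    {"gripper":0.04,"tx":0.23,"ty":0.007,"tz":-0.15,"twist":0},
    {"gripper":0.04,"tx":0.29,"ty":0.007,"tz":-0.15,"twist":0},
    {"gripper":0.04,"tx":0.297,"ty":0.007,"tz":-0.12,"twist":0},
    {"gripper":0.04,"tx":0.297,"ty":0.007,"tz":-0.07,"twist":0},
    {"gripper":0.04,"tx":0.297,"ty":0.007,"tz":-0.06,"twist":0},
    {"gripper":0.04,"tx":0.297,"ty":0.007,"tz":-0.06,"twist":0},
    {"gripper":0.075,"tx":0.297,"ty":0.007,"tz":-0.06,"twist":0},
    {"gripper":0.075,"tx":0.297,"ty":0.007,"tz":-0.06,"twist":0},
    {"gripper":0.075,"tx":0.297,"ty":0.007,"tz":-0.12,"twist":0},
    {"gripper":0.075,"tx":0.297,"ty":0.007,"tz":-0.18,"twist":0},
  ],
)

```text
time: 3.65
tool_pos: [0.591, -0.4699, 0.1867]
ee_rot: [[0.001, -1.0, 0.0], [-1.0, -0.001, -0.001], [0.001, -0.0, -1.0]]
contact_force: [1.2, -0.9, -0.4]
grip_width: 0.879
gripper_force: 0.0
```

```bash
python3 rinds.py side; python3 - <<'E'
from h import *
s=readout.observe(); print(s['tool_pos'],s['time'],s['q'])
E
```

```text
side [278. 175.] 226 top [0.432 0.215] bbox [0.404 0.184 0.006] [0.46  0.232 0.046]
side [367. 198.] 808 top [0.679 0.08 ] bbox [ 0.646 -0.045  0.006] [0.714 0.107 0.105]
side [321. 200.] 247 top [0.545 0.074] bbox [0.524 0.044 0.017] [0.572 0.099 0.054]
side [289. 218.] 307 top [ 0.451 -0.004] bbox [ 0.424 -0.035  0.015] [0.482 0.018 0.055]
side [309. 266.] 726 top [ 0.49  -0.199] bbox [ 0.457 -0.236  0.011] [ 0.522 -0.172  0.086]
side [264. 273.] 415 top [ 0.384 -0.198] bbox [ 0.356 -0.232  0.009] [ 0.41  -0.176  0.046]
side [371. 361.] 286 top [ 0.591 -0.469] bbox [ 0.564 -0.479  0.027] [ 0.618 -0.444  0.051]
[ 0.59430332 -0.473046    0.19912968] 3.7 [-0.45830407  0.62914081  0.33725758  0.00527636 -1.25995447  0.45857361]
```

play_rows(
  increments=[
    {"gripper":0.075,"tx":-0.05,"ty":0.035,"tz":0,"twist":0},
    {"gripper":0.075,"tx":-0.1,"ty":0.07,"tz":0,"twist":0},
    {"gripper":0.075,"tx":-0.15,"ty":0.105,"tz":0,"twist":0},
    {"gripper":0.075,"tx":-0.2,"ty":0.14,"tz":0,"twist":0},
    {"gripper":0.075,"tx":-0.25,"ty":0.175,"tz":0,"twist":0},
    {"gripper":0.075,"tx":-0.27,"ty":0.207,"tz":0.03,"twist":0},
    {"gripper":0.075,"tx":-0.27,"ty":0.207,"tz":0.08,"twist":0},
    {"gripper":0.075,"tx":-0.27,"ty":0.207,"tz":0.13,"twist":0},
    {"gripper":0.075,"tx":-0.27,"ty":0.207,"tz":0.17,"twist":0},
    {"gripper":0.075,"tx":-0.27,"ty":0.207,"tz":0.181,"twist":0},
    {"gripper":0.075,"tx":-0.27,"ty":0.207,"tz":0.181,"twist":0},
    {"gripper":0.04,"tx":-0.27,"ty":0.207,"tz":0.181,"twist":0},
    {"gripper":0.04,"tx":-0.27,"ty":0.207,"tz":0.181,"twist":0},
    {"gripper":0.04,"tx":-0.27,"ty":0.207,"tz":0.181,"twist":0},
    {"gripper":0.04,"tx":-0.27,"ty":0.207,"tz":0.181,"twist":0},
    {"gripper":0.04,"tx":-0.27,"ty":0.207,"tz":0.15,"twist":0},
    {"gripper":0.04,"tx":-0.27,"ty":0.207,"tz":0.1,"twist":0},
    {"gripper":0.04,"tx":-0.27,"ty":0.207,"tz":0.05,"twist":0},
    {"gripper":0.04,"tx":-0.27,"ty":0.207,"tz":0.02,"twist":0},
    {"gripper":0.04,"tx":-0.27,"ty":0.207,"tz":0.02,"twist":0},
  ],
)

```text
time: 6.2
tool_pos: [0.3858, -0.2003, 0.1683]
ee_rot: [[0.0, -1.0, 0.01], [-1.0, -0.0, -0.001], [0.001, -0.01, -1.0]]
contact_force: [-0.8, -0.4, -1.1]
grip_width: 0.674
gripper_force: 64.9
```

play_rows(
  increments=[
    {"gripper":0.04,"tx":0.05,"ty":-0.03,"tz":0,"twist":0},
    {"gripper":0.04,"tx":0.1,"ty":-0.06,"tz":0,"twist":0},
    {"gripper":0.04,"tx":0.15,"ty":-0.09,"tz":0,"twist":0},
    {"gripper":0.04,"tx":0.2,"ty":-0.116,"tz":0,"twist":0},
    {"gripper":0.04,"tx":0.2,"ty":-0.116,"tz":0.04,"twist":0},
    {"gripper":0.04,"tx":0.2,"ty":-0.116,"tz":0.09,"twist":0},
    {"gripper":0.04,"tx":0.2,"ty":-0.116,"tz":0.1,"twist":0},
    {"gripper":0.04,"tx":0.2,"ty":-0.116,"tz":0.1,"twist":0},
    {"gripper":0.075,"tx":0.2,"ty":-0.116,"tz":0.1,"twist":0},
    {"gripper":0.075,"tx":0.2,"ty":-0.116,"tz":0.1,"twist":0},
    {"gripper":0.075,"tx":0.2,"ty":-0.116,"tz":0.05,"twist":0},
    {"gripper":0.075,"tx":0.2,"ty":-0.116,"tz":-0.01,"twist":0},
    {"gripper":0.075,"tx":0.14,"ty":-0.116,"tz":-0.02,"twist":0.17},
    {"gripper":0.075,"tx":0.08,"ty":-0.116,"tz":-0.02,"twist":0.34},
    {"gripper":0.075,"tx":0.02,"ty":-0.1,"tz":-0.02,"twist":0.51},
    {"gripper":0.075,"tx":-0.04,"ty":-0.09,"tz":-0.02,"twist":0.68},
    {"gripper":0.075,"tx":-0.1,"ty":-0.08,"tz":-0.02,"twist":0.855},
    {"gripper":0.075,"tx":-0.15,"ty":-0.07,"tz":-0.02,"twist":0.855},
    {"gripper":0.075,"tx":-0.199,"ty":-0.07,"tz":-0.02,"twist":0.855},
    {"gripper":0.075,"tx":-0.199,"ty":-0.07,"tz":-0.02,"twist":0.855},
  ],
)

```text
time: 8.7
tool_pos: [0.4544, 0.0018, 0.186]
ee_rot: [[-0.751, -0.66, 0.004], [-0.66, 0.751, 0.001], [-0.004, -0.001, -1.0]]
contact_force: [0.5, 0.1, 0.1]
grip_width: 0.876
gripper_force: 0.0
```

```bash
python3 rinds.py side wrist; python3 - <<'E'
from h import *
f=np.load('wrist.npz'); save('w2',f['im'])
E
```

```text
side [401. 177.] 541 top [0.792 0.138] bbox [0.762 0.12  0.005] [0.831 0.165 0.104]
side [278. 175.] 221 top [0.43  0.217] bbox [0.407 0.185 0.009] [0.46  0.23  0.047]
side [370. 202.] 1127 top [0.68  0.081] bbox [ 0.647 -0.05   0.005] [0.718 0.107 0.104]
side [321. 199.] 247 top [0.548 0.075] bbox [0.524 0.044 0.016] [0.573 0.095 0.054]
side [425. 217.] 634 top [ 0.813 -0.049] bbox [ 0.785 -0.065  0.007] [ 0.853 -0.019  0.103]
side [289. 218.] 310 top [ 0.452 -0.003] bbox [ 0.426 -0.034  0.017] [0.482 0.018 0.054]
side [309. 267.] 717 top [ 0.49  -0.198] bbox [ 0.457 -0.235  0.011] [ 0.522 -0.174  0.084]
side [323. 342.] 594 top [ 0.502 -0.404] bbox [ 0.473 -0.433  0.015] [ 0.53  -0.382  0.052]
side [371. 361.] 286 top [ 0.591 -0.468] bbox [ 0.563 -0.478  0.028] [ 0.618 -0.444  0.052]
wrist [84. 93.] 3642 top [ 0.496 -0.195] bbox [ 0.471 -0.222  0.026] [ 0.521 -0.159  0.082]
wrist [286. 189.] 2301 top [ 0.453 -0.   ] bbox [ 0.425 -0.025  0.028] [0.482 0.029 0.053]
wrist [284. 297.] 1520 top [0.549 0.08 ] bbox [0.521 0.055 0.025] [0.575 0.106 0.053]
wrist [445. 295.] 768 top [0.433 0.219] bbox [0.409 0.195 0.025] [0.446 0.242 0.045]
```

View pics/w2.png

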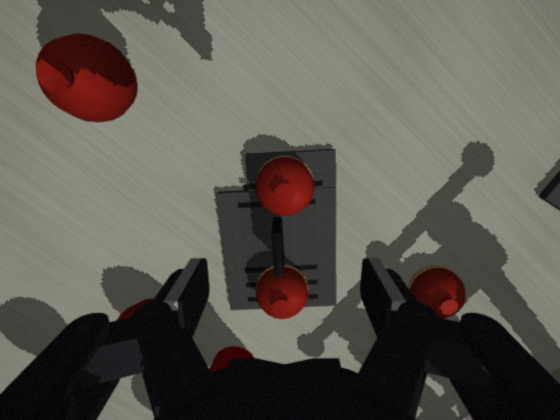

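The view shows the nose up with the notch at its upper left (230,170), the grip at (278,247), and rinds at (286,187) and (284,292). This is the right plate. I'll grab the nose-end rind.

play_rows(
  increments=[
    {"gripper":0.078,"tx":0,"ty":0,"tz":0.06,"twist":0},
    {"gripper":0.078,"tx":0,"ty":0,"tz":0.11,"twist":0},
    {"gripper":0.078,"tx":0,"ty":0,"tz":0.15,"twist":0},
    {"gripper":0.078,"tx":0,"ty":0,"tz":0.171,"twist":0},
    {"gripper":0.078,"tx":0,"ty":0,"tz":0.171,"twist":0},
    {"gripper":0.04,"tx":0,"ty":0,"tz":0.171,"twist":0},
    {"gripper":0.04,"tx":0,"ty":0,"tz":0.171,"twist":0},
    {"gripper":0.04,"tx":0,"ty":0,"tz":0.171,"twist":0},
    {"gripper":0.04,"tx":0,"ty":0,"tz":0.171,"twist":0},
    {"gripper":0.04,"tx":0,"ty":0,"tz":0.13,"twist":0},
    {"gripper":0.04,"tx":0,"ty":0,"tz":0.07,"twist":0},
    {"gripper":0.04,"tx":0,"ty":0,"tz":0.01,"twist":0},
    {"gripper":0.04,"tx":0.02,"ty":-0.055,"tz":0,"twist":-0.17},
    {"gripper":0.04,"tx":0.04,"ty":-0.11,"tz":0,"twist":-0.34},
    {"gripper":0.04,"tx":0.065,"ty":-0.165,"tz":0,"twist":-0.51},
    {"gripper":0.04,"tx":0.09,"ty":-0.22,"tz":0,"twist":-0.68},
    {"gripper":0.04,"tx":0.11,"ty":-0.275,"tz":0,"twist":-0.855},
    {"gripper":0.04,"tx":0.135,"ty":-0.33,"tz":0,"twist":-0.855},
    {"gripper":0.04,"tx":0.159,"ty":-0.387,"tz":0,"twist":-0.855},
    {"gripper":0.04,"tx":0.159,"ty":-0.387,"tz":0,"twist":-0.855},
  ],
)

```text
time: 11.3
tool_pos: [0.5877, -0.4006, 0.1833]
ee_rot: [[-0.004, -1.0, -0.0], [-1.0, 0.004, 0.0], [-0.0, 0.0, -1.0]]
contact_force: [-0.5, 0.2, -0.9]
grip_width: 0.666
gripper_force: 64.7
```

play_rows(
  increments=[
    {"gripper":0.04,"tx":0,"ty":0,"tz":0.05,"twist":0},
    {"gripper":0.04,"tx":0,"ty":0,"tz":0.1,"twist":0},
    {"gripper":0.04,"tx":0,"ty":0,"tz":0.11,"twist":0},
    {"gripper":0.04,"tx":0,"ty":0,"tz":0.11,"twist":0},
    {"gripper":0.075,"tx":0,"ty":0,"tz":0.11,"twist":0},
    {"gripper":0.075,"tx":0,"ty":0,"tz":0.11,"twist":0},
    {"gripper":0.075,"tx":0,"ty":0,"tz":0.06,"twist":0},
    {"gripper":0.075,"tx":0,"ty":0,"tz":0,"twist":0},
    {"gripper":0.075,"tx":-0.06,"ty":0,"tz":0,"twist":0.17},
    {"gripper":0.075,"tx":-0.12,"ty":0.01,"tz":0,"twist":0.34},
    {"gripper":0.075,"tx":-0.18,"ty":0.02,"tz":0,"twist":0.51},
    {"gripper":0.075,"tx":-0.24,"ty":0.03,"tz":0,"twist":0.68},
    {"gripper":0.075,"tx":-0.3,"ty":0.038,"tz":0,"twist":0.855},
    {"gripper":0.075,"tx":-0.36,"ty":0.038,"tz":0,"twist":0.855},
    {"gripper":0.075,"tx":-0.42,"ty":0.038,"tz":0,"twist":0.855},
    {"gripper":0.075,"tx":-0.48,"ty":0.038,"tz":0,"twist":0.855},
    {"gripper":0.075,"tx":-0.48,"ty":0.038,"tz":0,"twist":0.855},
    {"gripper":0.075,"tx":-0.48,"ty":0.038,"tz":0,"twist":0.855},
  ],
)

```text
time: 13.55
tool_pos: [0.55, 0.0828, 0.1852]
ee_rot: [[-0.754, -0.657, 0.001], [-0.657, 0.754, 0.001], [-0.001, -0.001, -1.0]]
contact_force: [-0.2, -1.0, 0.7]
grip_width: 0.88
gripper_force: 0.0
```

```bash
python3 rinds.py side wrist; python3 - <<'E'
from h import *
f=np.load('wrist.npz'); save('w3',f['im'])
E
```

```text
side [401. 177.] 534 top [0.792 0.136] bbox [0.762 0.121 0.005] [0.831 0.165 0.105]
side [278. 175.] 228 top [0.43  0.212] bbox [0.404 0.183 0.011] [0.46  0.231 0.047]
side [370. 202.] 1135 top [0.679 0.083] bbox [ 0.647 -0.05   0.006] [0.717 0.108 0.105]
side [321. 200.] 244 top [0.549 0.075] bbox [0.524 0.046 0.017] [0.573 0.096 0.055]
side [425. 217.] 632 top [ 0.815 -0.05 ] bbox [ 0.784 -0.065  0.006] [ 0.853 -0.02   0.104]
side [309. 267.] 725 top [ 0.49  -0.198] bbox [ 0.457 -0.235  0.009] [ 0.525 -0.176  0.084]
side [366. 347.] 873 top [ 0.588 -0.434] bbox [ 0.561 -0.48   0.014] [ 0.619 -0.379  0.052]
side [323. 342.] 588 top [ 0.502 -0.404] bbox [ 0.474 -0.432  0.015] [ 0.53  -0.382  0.052]
wrist [284. 187.] 2427 top [0.549 0.08 ] bbox [0.521 0.053 0.028] [0.578 0.109 0.053]
wrist [465. 186.] 1608 top [0.433 0.219] bbox [0.406 0.194 0.023] [0.452 0.24  0.045]
wrist [124. 239.] 3374 top [ 0.689 -0.008] bbox [ 0.653 -0.037  0.036] [0.715 0.023 0.082]
wrist [ 72. 314.] 871 top [ 0.792 -0.003] bbox [ 0.788 -0.011  0.005] [0.817 0.007 0.096]
wrist [252. 310.] 92 top [0.653 0.131] bbox [0.65  0.126 0.051] [0.659 0.136 0.092]
```

play_rows(
  increments=[
    {"gripper":0.078,"tx":0,"ty":0,"tz":0.06,"twist":0},
    {"gripper":0.078,"tx":0,"ty":0,"tz":0.11,"twist":0},
    {"gripper":0.078,"tx":0,"ty":0,"tz":0.15,"twist":0},
    {"gripper":0.078,"tx":0,"ty":0,"tz":0.171,"twist":0},
    {"gripper":0.078,"tx":0,"ty":0,"tz":0.171,"twist":0},
    {"gripper":0.04,"tx":0,"ty":0,"tz":0.171,"twist":0},
    {"gripper":0.04,"tx":0,"ty":0,"tz":0.171,"twist":0},
    {"gripper":0.04,"tx":0,"ty":0,"tz":0.171,"twist":0},
    {"gripper":0.04,"tx":0,"ty":0,"tz":0.171,"twist":0},
    {"gripper":0.04,"tx":0,"ty":0,"tz":0.13,"twist":0},
    {"gripper":0.04,"tx":0,"ty":0,"tz":0.07,"twist":0},
    {"gripper":0.04,"tx":0,"ty":0,"tz":0.01,"twist":0},
    {"gripper":0.04,"tx":0.04,"ty":-0.04,"tz":0,"twist":-0.17},
    {"gripper":0.04,"tx":0.08,"ty":-0.08,"tz":0,"twist":-0.34},
    {"gripper":0.04,"tx":0.12,"ty":-0.12,"tz":0,"twist":-0.51},
    {"gripper":0.04,"tx":0.16,"ty":-0.16,"tz":0,"twist":-0.68},
    {"gripper":0.04,"tx":0.2,"ty":-0.2,"tz":0,"twist":-0.855},
    {"gripper":0.04,"tx":0.24,"ty":-0.24,"tz":0,"twist":-0.855},
    {"gripper":0.04,"tx":0.28,"ty":-0.28,"tz":0,"twist":-0.855},
    {"gripper":0.04,"tx":0.32,"ty":-0.32,"tz":0,"twist":-0.855},
  ],
)

```text
time: 16.15
tool_pos: [0.5181, -0.3704, 0.1848]
ee_rot: [[-0.0, -1.0, 0.001], [-1.0, 0.0, 0.0], [-0.0, -0.001, -1.0]]
contact_force: [1.0, -0.2, -0.2]
grip_width: 0.667
gripper_force: 64.3
```

play_rows(
  increments=[
    {"gripper":0.04,"tx":0.06,"ty":0.003,"tz":0,"twist":0},
    {"gripper":0.04,"tx":0.104,"ty":0.006,"tz":0.01,"twist":0},
    {"gripper":0.04,"tx":0.104,"ty":0.006,"tz":0.06,"twist":0},
    {"gripper":0.04,"tx":0.104,"ty":0.006,"tz":0.105,"twist":0},
    {"gripper":0.04,"tx":0.104,"ty":0.006,"tz":0.105,"twist":0},
    {"gripper":0.075,"tx":0.104,"ty":0.006,"tz":0.105,"twist":0},
    {"gripper":0.075,"tx":0.104,"ty":0.006,"tz":0.105,"twist":0},
    {"gripper":0.075,"tx":0.104,"ty":0.006,"tz":0.06,"twist":0},
    {"gripper":0.075,"tx":0.104,"ty":0.006,"tz":0,"twist":0},
    {"gripper":0.075,"tx":0.045,"ty":0.01,"tz":0,"twist":0},
    {"gripper":0.075,"tx":-0.015,"ty":0.015,"tz":0,"twist":0},
    {"gripper":0.075,"tx":-0.075,"ty":0.02,"tz":0,"twist":0},
    {"gripper":0.075,"tx":-0.135,"ty":0.03,"tz":0,"twist":0},
    {"gripper":0.075,"tx":-0.195,"ty":0.04,"tz":0,"twist":0},
    {"gripper":0.075,"tx":-0.255,"ty":0.05,"tz":0,"twist":0},
    {"gripper":0.075,"tx":-0.315,"ty":0.06,"tz":0,"twist":0},
    {"gripper":0.075,"tx":-0.375,"ty":0.07,"tz":0,"twist":0},
    {"gripper":0.075,"tx":-0.435,"ty":0.086,"tz":0,"twist":0},
    {"gripper":0.075,"tx":-0.495,"ty":0.086,"tz":0,"twist":0},
    {"gripper":0.075,"tx":-0.555,"ty":0.086,"tz":0,"twist":0},
  ],
)

```text
time: 18.65
tool_pos: [0.4326, 0.1889, 0.187]
ee_rot: [[0.001, -1.0, 0.005], [-1.0, -0.001, 0.004], [-0.004, -0.005, -1.0]]
contact_force: [1.2, 0.6, 0.6]
grip_width: 0.876
gripper_force: 0.0
```

```bash
python3 rinds.py side scene wrist|grep -v "0.1..\]$"; python3 - <<'E'
from h import *
f=np.load('wrist.npz'); save('w4',f['im']); print(readout.observe()['tool_pos'])
E
```

```text
side [278. 175.] 228 top [0.433 0.215] bbox [0.404 0.185 0.01 ] [0.46  0.23  0.047]
side [309. 267.] 723 top [ 0.49  -0.198] bbox [ 0.457 -0.235  0.008] [ 0.522 -0.176  0.084]
side [366. 347.] 868 top [ 0.59  -0.435] bbox [ 0.561 -0.479  0.014] [ 0.618 -0.379  0.052]
side [328. 355.] 617 top [ 0.516 -0.475] bbox [ 0.479 -0.486  0.018] [ 0.541 -0.414  0.065]
scene [ 95. 206.] 222 top [ 0.525 -0.479] bbox [ 0.506 -0.503  0.026] [ 0.55  -0.458  0.063]
scene [200. 215.] 471 top [ 0.493 -0.197] bbox [ 0.476 -0.219  0.018] [ 0.529 -0.162  0.084]
scene [ 89. 222.] 88 top [ 0.594 -0.466] bbox [ 0.573 -0.477  0.026] [ 0.603 -0.443  0.051]
scene [247. 281.] 563 top [ 0.691 -0.009] bbox [ 0.671 -0.024  0.025] [0.726 0.022 0.083]
scene [219. 337.] 766 top [ 0.849 -0.013] bbox [ 0.817 -0.044  0.005] [0.864 0.013 0.098]
scene [315. 349.] 757 top [0.834 0.165] bbox [0.809 0.135 0.005] [0.842 0.196 0.098]
wrist [ 26. 133.] 701 top [0.657 0.138] bbox [0.652 0.13  0.006] [0.673 0.146 0.09 ]
wrist [289. 210.] 1034 top [0.432 0.22 ] bbox [0.408 0.195 0.025] [0.447 0.234 0.045]
[0.43292101 0.1893333  0.18621622]
```

View pics/w4.png

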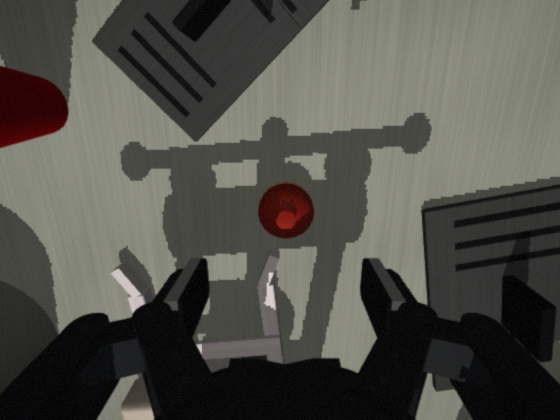

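The view shows the last rind at (286,210), the guide flares at (120,275) and (270,262), and the larger look-alike plate at the right edge (490,270). I'll grab the rind.

play_rows(
  increments=[
    {"gripper":0.078,"tx":-0.028,"ty":0,"tz":0,"twist":0},
    {"gripper":0.078,"tx":-0.028,"ty":0,"tz":0.06,"twist":0},
    {"gripper":0.078,"tx":-0.028,"ty":0,"tz":0.11,"twist":0},
    {"gripper":0.078,"tx":-0.028,"ty":0,"tz":0.15,"twist":0},
    {"gripper":0.078,"tx":-0.028,"ty":0,"tz":0.18,"twist":0},
    {"gripper":0.078,"tx":-0.028,"ty":0,"tz":0.18,"twist":0},
    {"gripper":0.04,"tx":-0.028,"ty":0,"tz":0.18,"twist":0},
    {"gripper":0.04,"tx":-0.028,"ty":0,"tz":0.18,"twist":0},
    {"gripper":0.04,"tx":-0.028,"ty":0,"tz":0.18,"twist":0},
    {"gripper":0.04,"tx":-0.028,"ty":0,"tz":0.18,"twist":0},
    {"gripper":0.04,"tx":-0.028,"ty":0,"tz":0.13,"twist":0},
    {"gripper":0.04,"tx":-0.028,"ty":0,"tz":0.07,"twist":0},
    {"gripper":0.04,"tx":-0.028,"ty":0,"tz":0.01,"twist":0},
    {"gripper":0.04,"tx":0.03,"ty":-0.01,"tz":0,"twist":0},
    {"gripper":0.04,"tx":0.09,"ty":-0.03,"tz":0,"twist":0},
    {"gripper":0.04,"tx":0.15,"ty":-0.05,"tz":0,"twist":0},
    {"gripper":0.04,"tx":0.21,"ty":-0.07,"tz":0,"twist":0},
    {"gripper":0.04,"tx":0.27,"ty":-0.09,"tz":0,"twist":0},
    {"gripper":0.04,"tx":0.33,"ty":-0.11,"tz":0,"twist":0},
    {"gripper":0.04,"tx":0.39,"ty":-0.115,"tz":0,"twist":0},
  ],
)

```text
time: 21.3
tool_pos: [0.5483, -0.2046, 0.1861]
ee_rot: [[0.0, -1.0, 0.004], [-1.0, -0.0, -0.0], [0.0, -0.004, -1.0]]
contact_force: [0.7, -0.0, -1.3]
grip_width: 0.67
gripper_force: 64.7
```

play_rows(
  increments=[
    {"gripper":0.04,"tx":0.06,"ty":0,"tz":0,"twist":0},
    {"gripper":0.04,"tx":0.12,"ty":0,"tz":0,"twist":0},
    {"gripper":0.04,"tx":0.18,"ty":0,"tz":0,"twist":0},
    {"gripper":0.04,"tx":0.23,"ty":0,"tz":0,"twist":0},
    {"gripper":0.04,"tx":0.23,"ty":0,"tz":0.05,"twist":0},
    {"gripper":0.04,"tx":0.23,"ty":0,"tz":0.095,"twist":0},
    {"gripper":0.04,"tx":0.23,"ty":0,"tz":0.095,"twist":0},
    {"gripper":0.04,"tx":0.23,"ty":0,"tz":0.095,"twist":0},
    {"gripper":0.075,"tx":0.23,"ty":0,"tz":0.095,"twist":0},
    {"gripper":0.075,"tx":0.23,"ty":0,"tz":0.095,"twist":0},
    {"gripper":0.075,"tx":0.23,"ty":0,"tz":0.04,"twist":0},
    {"gripper":0.075,"tx":0.19,"ty":0,"tz":-0.02,"twist":0},
    {"gripper":0.075,"tx":0.13,"ty":0,"tz":-0.08,"twist":0},
    {"gripper":0.075,"tx":0.09,"ty":0,"tz":-0.14,"twist":0},
    {"gripper":0.075,"tx":0.09,"ty":0,"tz":-0.18,"twist":0},
    {"gripper":0.075,"tx":0.09,"ty":0,"tz":-0.18,"twist":0},
    {"gripper":0.075,"tx":0.09,"ty":0,"tz":-0.18,"twist":0},
  ],
)

```text
time: 23.42
tool_pos: [0.5475, -0.2921, 0.3662]
ee_rot: [[0.001, -1.0, 0.004], [-1.0, -0.001, -0.001], [0.001, -0.004, -1.0]]
contact_force: [-0.5, 0.7, -0.2]
grip_width: 0.881
gripper_force: 0.0
```

```bash
python3 rinds.py side scene wrist; python3 - <<'E'
from h import *
w=np.load('wrist.npz')['im'];s=np.load('scene.npz')['im'];d=np.load('side.npz')['im']
m=np.vstack([np.hstack([w,s]),np.hstack([d,0*d])]); m=np.hstack([cv2.resize(x,(800*7//14,300)) for x in (w,d)]); save('m5',np.vstack([m,np.hstack([cv2.resize(s,(400,300)),np.zeros((300,400,3),np.uint8)])])); print(readout.observe()['tool_pos'])
E
```

```text
side [401. 177.] 541 top [0.792 0.136] bbox [0.762 0.12  0.005] [0.832 0.165 0.104]
side [371. 202.] 1128 top [0.679 0.085] bbox [ 0.645 -0.048  0.005] [0.718 0.109 0.104]
side [425. 217.] 630 top [ 0.814 -0.048] bbox [ 0.784 -0.065  0.005] [ 0.855 -0.02   0.105]
side [309. 266.] 725 top [ 0.49  -0.197] bbox [ 0.457 -0.235  0.011] [ 0.522 -0.174  0.083]
side [356. 349.] 1558 top [ 0.548 -0.435] bbox [ 0.491 -0.486  0.014] [ 0.618 -0.378  0.08 ]
side [323. 352.] 359 top [ 0.508 -0.437] bbox [ 0.478 -0.461  0.017] [ 0.521 -0.413  0.052]
scene [101. 211.] 645 top [ 0.593 -0.345] bbox [ 0.49  -0.498  0.024] [ 0.604 -0.344  0.101]
scene [200. 215.] 437 top [ 0.493 -0.197] bbox [ 0.476 -0.217  0.021] [ 0.529 -0.162  0.083]
scene [247. 281.] 582 top [ 0.691 -0.009] bbox [ 0.67  -0.026  0.022] [0.726 0.022 0.082]
scene [299. 293.] 571 top [0.752 0.115] bbox [0.685 0.085 0.005] [0.792 0.146 0.114]
scene [219. 337.] 774 top [ 0.848 -0.013] bbox [ 0.815 -0.045  0.005] [0.863 0.013 0.097]
scene [315. 349.] 755 top [0.833 0.166] bbox [0.81  0.135 0.005] [0.842 0.195 0.096]
wrist [307.  20.] 1231 top [ 0.516 -0.48 ] bbox [ 0.49  -0.501  0.04 ] [ 0.545 -0.457  0.063]
wrist [262.  54.] 3287 top [ 0.551 -0.432] bbox [ 0.524 -0.49   0.019] [ 0.622 -0.389  0.079]
wrist [315.  63.] 974 top [ 0.509 -0.435] bbox [ 0.48  -0.455  0.021] [ 0.527 -0.406  0.051]
wrist [317. 228.] 837 top [ 0.492 -0.195] bbox [ 0.463 -0.218  0.042] [ 0.526 -0.17   0.082]
wrist [208. 331.] 341 top [ 0.688 -0.008] bbox [ 0.657 -0.024  0.048] [0.699 0.017 0.082]
[ 0.54670869 -0.2925543   0.36209911]
```

View pics/m5.png

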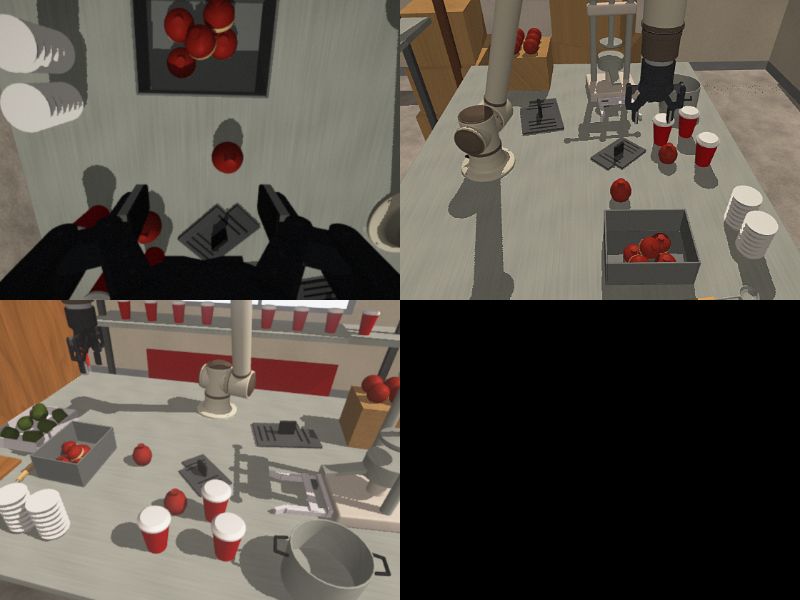

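All five rinds are in the bin: wrist (200,40), side (650,248), scene (72,450). The counter shows none left. Next I'll measure the plate and the guide from above.

play_rows(
  increments=[
    {"gripper":0.05,"tx":-0.06,"ty":0,"tz":-0.01,"twist":0},
    {"gripper":0.05,"tx":-0.12,"ty":0.01,"tz":-0.02,"twist":0},
    {"gripper":0.05,"tx":-0.18,"ty":0.02,"tz":-0.03,"twist":0},
    {"gripper":0.05,"tx":-0.24,"ty":0.02,"tz":-0.03,"twist":0},
    {"gripper":0.05,"tx":-0.3,"ty":0.03,"tz":-0.03,"twist":0},
    {"gripper":0.05,"tx":-0.36,"ty":0.03,"tz":-0.03,"twist":0},
    {"gripper":0.05,"tx":-0.42,"ty":0.04,"tz":-0.03,"twist":0},
    {"gripper":0.05,"tx":-0.48,"ty":0.04,"tz":-0.03,"twist":0},
    {"gripper":0.05,"tx":-0.53,"ty":0.04,"tz":-0.03,"twist":0},
    {"gripper":0.05,"tx":-0.53,"ty":0.04,"tz":-0.03,"twist":0},
    {"gripper":0.05,"tx":-0.53,"ty":0.04,"tz":-0.03,"twist":0},
  ],
)

```text
time: 24.95
tool_pos: [0.5074, 0.2371, 0.3927]
ee_rot: [[-0.0, -1.0, -0.002], [-1.0, 0.0, -0.002], [0.002, 0.002, -1.0]]
contact_force: [-0.5, 0.5, 0.4]
grip_width: 0.59
gripper_force: 0.0
```

```bash
python3 - <<'E'
from h import *
s=readout.observe(); im,d,p=cap('wrist'); save('w6',im); np.savez('w6.npz',im=im,d=d,**{k:np.array(p[k]) for k in p})
print(s['tool_pos'],s['time'])
P=cloud(d,p)
# top-view map of wrist cloud, 1mm, coloured by height
x0,y0=.3,-.1; H=np.zeros((500,700),np.float32); ok=(d>0)&(P[...,2]>-.02)&(P[...,2]<.15); X=P[ok]
i=((X[:,0]-x0)/.001).astype(int); j=((X[:,1]-y0)/.001).astype(int); m=(i>=0)&(i<500)&(j>=0)&(j<700)
np.maximum.at(H,(i[m],j[m]),X[m,2]+.02)
print('table z',np.median(X[(X[:,2]<.006),2]))
im2=np.clip(H/.08*255,0,255).astype(np.uint8); im2=cv2.dilate(im2,np.ones((3,3)));
V=cv2.applyColorMap(im2,cv2.COLORMAP_JET)[::-1,::-1]; cv2.imwrite('pics/h6.png',np.ascontiguousarray(V))
E
```

```text
[0.50739776 0.23712071 0.39273528] 24.95
table z -1.1113042592043538e-05
```

View pics/w6.png

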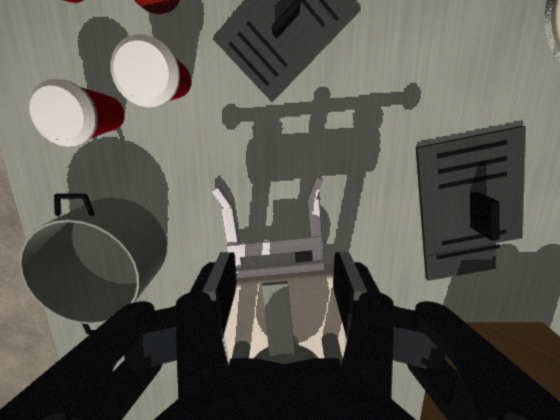

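View pics/h6.png

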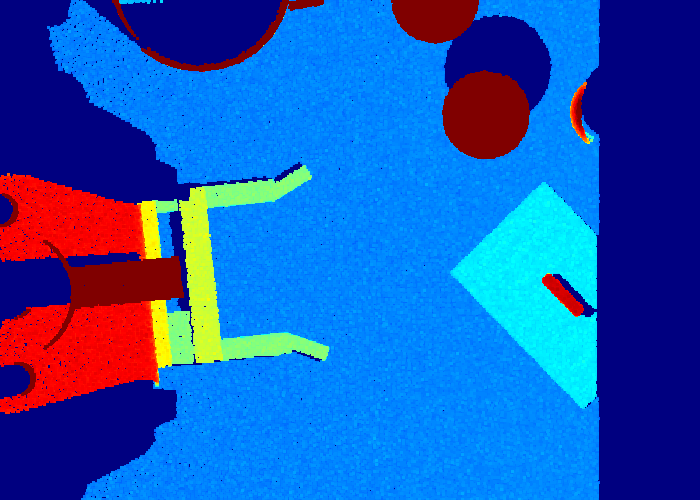

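The height map shows the guide (strap at (203,275), key at (182,338), stop bar at (155,285)) and the plate at (540,290) with its grip at (563,296). I'll fit their poses.

```bash
cat > fit.py <<'E'
from h import *
def pts(fn):
    f=np.load(fn); P=cloud(f['d'],f); return P[(f['d']>0)]
def rect(Q):
    (c,s,a)=cv2.minAreaRect((Q*1000).astype(np.float32)); b=cv2.boxPoints((c,s,a))
    e=[b[1]-b[0],b[2]-b[1]]; e=max(e,key=np.linalg.norm)
    return np.round(c,1),np.round(sorted(s),1),round(float(np.degrees(np.arctan2(e[1],e[0]))),2)
def trim(Q,k=5):  # drop isolated points
    from scipy.spatial import cKDTree
    n=np.array([len(x) for x in cKDTree(Q).query_ball_point(Q,.004)]); return Q[n>=k]
def box(P,z0,z1,x0,x1,y0,y1):
    m=(P[:,2]>z0)&(P[:,2]<z1)&(P[:,0]>x0)&(P[:,0]<x1)&(P[:,1]>y0)&(P[:,1]<y1); return trim(P[m][:,:2])
E
python3 - <<'E'
from fit import *
P=pts('w6.npz')
print('strap',rect(box(P,.0235,.028,.4,.65,.35,.5)))
print('stop',rect(box(P,.0285,.032,.4,.65,.4,.5)))
S=box(P,.0235,.028,.4,.65,.35,.5); c,s,a=rect(S)
for nm,x0,x1 in(('railR',.55,.66),('railL',.40,.48)):
    Q=box(P,.017,.0225,x0,x1,.29,.385); 
    # width bins in y: inner face
    for y in np.arange(.325,.385,.01):
        q=Q[(Q[:,1]>y)&(Q[:,1]<y+.01)]
        if len(q): print(nm,round(y+.005,3),np.percentile(q[:,0],[2,98]).round(4))
for f in('w1.npz','w6.npz'):
    P=pts(f); print(f,'grip',rect(box(P,.048,.058,.44,.57,-.02,.1)),'plate',rect(box(P,.0055,.012,.38,.65,-.1,.16)))
E
```

```text
strap (array([520.2, 418.8]), array([ 66.1, 179.7]), 5.05)
stop (array([511.6, 444.8]), array([ 17. , 173.1]), 5.82)
railR 0.33 [0.6001 0.6192]
railR 0.34 [0.5988 0.6182]
railR 0.35 [0.5976 0.617 ]
railR 0.36 [0.5966 0.6157]
railR 0.37 [0.5965 0.6148]
railR 0.38 [0.5952 0.6133]
railL 0.33 [0.4456 0.4649]
railL 0.34 [0.4454 0.4633]
railL 0.35 [0.4431 0.4629]
railL 0.36 [0.4429 0.461 ]
railL 0.37 [0.4409 0.4608]
railL 0.38 [0.4405 0.46  ]
w1.npz grip (array([502.4,  39.1]), array([ 21.8, 144. ]), 39.41) plate (array([505.2,  36.3]), array([130.7, 190.3]), 44.23)
w6.npz grip (array([504.9,  36.6]), array([10.3, 49.6]), 43.98) plate (array([504.8,  36.3]), array([130.1, 189.9]), 44.2)
```

play_rows(
  increments=[
    {"gripper":0.05,"tx":0.03,"ty":0,"tz":0,"twist":-0.17},
    {"gripper":0.05,"tx":0.06,"ty":0,"tz":0.02,"twist":-0.34},
    {"gripper":0.05,"tx":0.09,"ty":0,"tz":0.04,"twist":-0.51},
    {"gripper":0.05,"tx":0.12,"ty":0,"tz":0.06,"twist":-0.68},
    {"gripper":0.05,"tx":0.15,"ty":0,"tz":0.08,"twist":-0.85},
    {"gripper":0.05,"tx":0.18,"ty":0,"tz":0.1,"twist":-1.02},
    {"gripper":0.05,"tx":0.2,"ty":0.002,"tz":0.12,"twist":-1.19},
    {"gripper":0.05,"tx":0.2,"ty":0.002,"tz":0.14,"twist":-1.36},
    {"gripper":0.05,"tx":0.2,"ty":0.002,"tz":0.16,"twist":-1.53},
    {"gripper":0.05,"tx":0.2,"ty":0.002,"tz":0.18,"twist":-1.7},
    {"gripper":0.05,"tx":0.2,"ty":0.002,"tz":0.2,"twist":-1.87},
    {"gripper":0.05,"tx":0.2,"ty":0.002,"tz":0.22,"twist":-2.04},
    {"gripper":0.05,"tx":0.2,"ty":0.002,"tz":0.24,"twist":-2.21},
    {"gripper":0.05,"tx":0.2,"ty":0.002,"tz":0.265,"twist":-2.342},
    {"gripper":0.05,"tx":0.2,"ty":0.002,"tz":0.265,"twist":-2.342},
    {"gripper":0.05,"tx":0.2,"ty":0.002,"tz":0.265,"twist":-2.342},
  ],
)

```text
time: 27.0
tool_pos: [0.506, 0.0369, 0.1303]
ee_rot: [[0.719, 0.695, 0.002], [0.695, -0.719, 0.0], [0.001, 0.001, -1.0]]
contact_force: [0.3, 0.2, 0.3]
grip_width: 0.588
gripper_force: 0.0
```

```bash
python3 - <<'E'
from fit import *
s=readout.observe(); im,d,p=cap('wrist'); save('w7',im); np.savez('w7.npz',im=im,d=d,**{k:np.array(p[k]) for k in p})
R=np.array(s['ee_rot']); print(s['tool_pos'],np.degrees(np.arctan2(R[1,0],R[0,0])),s['q'][5])
P=pts('w7.npz'); g=box(P,.048,.058,.45,.56,-.01,.09)
if len(g)>20: print('grip',rect(g),'plate',rect(box(P,.0055,.012,.38,.65,-.1,.16)))
E
```

```text
[0.50598287 0.03694308 0.13032738] 44.03463182697235 1.945254387343635
grip (array([505.5,  36. ]), array([ 9.7, 49.9]), 44.3) plate (array([505.2,  35.6]), array([130.3, 189.4]), 44.1)
```

play_rows(
  increments=[
    {"gripper":0.05,"tx":0,"ty":0,"tz":0.05,"twist":0},
    {"gripper":0.05,"tx":0,"ty":0,"tz":0.09,"twist":0},
    {"gripper":0.05,"tx":0,"ty":0,"tz":0.113,"twist":0},
    {"gripper":0.05,"tx":0,"ty":0,"tz":0.113,"twist":0},
    {"gripper":0.0,"tx":0,"ty":0,"tz":0.113,"twist":0},
    {"gripper":0.0,"tx":0,"ty":0,"tz":0.113,"twist":0},
    {"gripper":0.0,"tx":0,"ty":0,"tz":0.113,"twist":0},
    {"gripper":0.0,"tx":0,"ty":0,"tz":0.113,"twist":0},
    {"gripper":0.0,"tx":0,"ty":0,"tz":0.113,"twist":0},
    {"gripper":0.0,"tx":0,"ty":0,"tz":0.09,"twist":0},
    {"gripper":0.0,"tx":0,"ty":0,"tz":0.08,"twist":0},
    {"gripper":0.0,"tx":0,"ty":0,"tz":0.08,"twist":0},
  ],
)

```text
time: 28.55
tool_pos: [0.5053, 0.0376, 0.0495]
ee_rot: [[0.717, 0.697, 0.001], [0.697, -0.717, 0.001], [0.001, 0.0, -1.0]]
contact_force: [-0.3, -0.1, -7.2]
grip_width: 0.109
gripper_force: 59.3
```

play_rows(
  increments=[
    {"gripper":0.0,"tx":0,"ty":0,"tz":-0.01,"twist":0.16},
    {"gripper":0.0,"tx":0,"ty":0,"tz":-0.02,"twist":0.32},
    {"gripper":0.0,"tx":0,"ty":0,"tz":-0.02,"twist":0.48},
    {"gripper":0.0,"tx":0,"ty":0,"tz":-0.02,"twist":0.64},
    {"gripper":0.0,"tx":0,"ty":0,"tz":-0.02,"twist":0.8},
    {"gripper":0.0,"tx":0,"ty":0,"tz":-0.02,"twist":0.96},
    {"gripper":0.0,"tx":0,"ty":0,"tz":-0.02,"twist":1.12},
    {"gripper":0.0,"tx":0,"ty":0,"tz":-0.02,"twist":1.28},
    {"gripper":0.0,"tx":0,"ty":0,"tz":-0.02,"twist":1.44},
    {"gripper":0.0,"tx":0,"ty":0,"tz":-0.02,"twist":1.6},
    {"gripper":0.0,"tx":0,"ty":0,"tz":-0.02,"twist":1.76},
    {"gripper":0.0,"tx":0,"ty":0,"tz":-0.02,"twist":1.92},
    {"gripper":0.0,"tx":0,"ty":0,"tz":-0.02,"twist":2.08},
    {"gripper":0.0,"tx":0,"ty":0,"tz":-0.02,"twist":2.243},
    {"gripper":0.0,"tx":0.03,"ty":-0.016,"tz":-0.02,"twist":2.243},
    {"gripper":0.0,"tx":0.06,"ty":-0.032,"tz":-0.02,"twist":2.243},
    {"gripper":0.0,"tx":0.09,"ty":-0.05,"tz":-0.02,"twist":2.243},
    {"gripper":0.0,"tx":0.125,"ty":-0.068,"tz":-0.02,"twist":2.243},
    {"gripper":0.0,"tx":0.125,"ty":-0.068,"tz":-0.02,"twist":2.243},
    {"gripper":0.0,"tx":0.125,"ty":-0.068,"tz":-0.02,"twist":2.243},
  ],
)

```text
time: 31.05
tool_pos: [0.5461, 0.1728, 0.0677]
ee_rot: [[0.099, -0.995, -0.004], [-0.995, -0.099, -0.002], [0.001, 0.004, -1.0]]
contact_force: [-0.3, -1.4, -6.2]
grip_width: 0.109
gripper_force: 59.2
```

```bash
python3 - <<'E'
from fit import *
s=readout.observe(); R=np.array(s['ee_rot']); print(s['tool_pos'],np.degrees(np.arctan2(R[1,0],R[0,0])),s['grip_width'],s['contact_force'])
for n in('scene','wrist'):
    im,d,p=cap(n); save('p8'+n,im); np.savez('p8'+n+'.npz',im=im,d=d,**{k:np.array(p[k]) for k in p})
    P=pts('p8'+n+'.npz'); q=P[(P[:,2]>.045)&(P[:,2]<.085)&(P[:,0]>.42)&(P[:,0]<.63)&(P[:,1]>.05)&(P[:,1]<.29)]; print(n,len(q),np.percentile(q[:,2],[5,50,95]).round(3), rect(trim(q[:,:2])))
E
```

```text
[0.54608693 0.17276365 0.067718  ] -84.34531645936093 0.10877314389539394 [-0.2946573  -1.39432488 -6.16514032]
scene 2493 [0.056 0.058 0.064] (array([546.9, 173.9]), array([130.9, 189.5]), -84.86)
wrist 52843 [0.057 0.058 0.059] (array([546.9, 170. ]), array([130.3, 177.7]), -84.51)
```

View pics/p8scene.png

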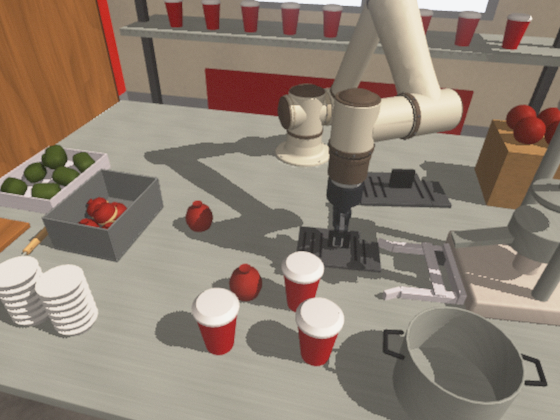

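The scene view shows the plate held level at (340,245), nose toward the guide mouth at (385,265), and the rinds still in the bin. I'll lower it and slide it into the mouth.

play_rows(
  increments=[
    {"gripper":0.0,"tx":0,"ty":0,"tz":0.02,"twist":0},
    {"gripper":0.0,"tx":0,"ty":0,"tz":0.04,"twist":0},
    {"gripper":0.0,"tx":0,"ty":0,"tz":0.049,"twist":0},
    {"gripper":0.0,"tx":0,"ty":0,"tz":0.049,"twist":0},
    {"gripper":0.0,"tx":-0.02,"ty":0,"tz":0.049,"twist":0},
    {"gripper":0.0,"tx":-0.03,"ty":0,"tz":0.049,"twist":0},
    {"gripper":0.0,"tx":-0.04,"ty":0,"tz":0.049,"twist":0},
    {"gripper":0.0,"tx":-0.05,"ty":0,"tz":0.049,"twist":0},
    {"gripper":0.0,"tx":-0.06,"ty":0,"tz":0.049,"twist":0},
    {"gripper":0.0,"tx":-0.07,"ty":0,"tz":0.049,"twist":0},
    {"gripper":0.0,"tx":-0.08,"ty":0,"tz":0.049,"twist":0},
    {"gripper":0.0,"tx":-0.08,"ty":0,"tz":0.049,"twist":0},
  ],
)

```text
time: 32.65
tool_pos: [0.5398, 0.254, 0.0203]
ee_rot: [[0.1, -0.995, 0.0], [-0.995, -0.1, 0.0], [-0.0, -0.0, -1.0]]
contact_force: [-0.4, 0.0, -6.1]
grip_width: 0.106
gripper_force: 59.2
```

```bash
cat > look.py <<'E'
from fit import *
s=readout.observe(); R=np.array(s['ee_rot']); print(s['tool_pos'],np.degrees(np.arctan2(R[1,0],R[0,0])),s['grip_width'],s['contact_force'],s['torque'])
im,d,p=cap('wrist'); np.savez('w9.npz',im=im,d=d,**{k:np.array(p[k]) for k in p}); save('w9',im)
P=pts('w9.npz'); q=box(P,.005,.012,.42,.65,.0,.4); print('plate',rect(q))
im,d,p=cap('scene'); np.savez('s9.npz',im=im,d=d,**{k:np.array(p[k]) for k in p}); save('s9',im)
P=pts('s9.npz'); q=box(P,.005,.012,.42,.65,.05,.45); print('scene plate',rect(q))
E
python3 look.py
```

```text
[0.53977458 0.25396108 0.02033926] -84.26550171628976 0.1064723148929022 [-0.38578982  0.0343388  -6.06607268] [-0.00808295 -0.00606817  0.00196832]
plate (array([546.8, 245.2]), array([177.7, 192.2]), 13.41)
scene plate (array([545.4, 298.7]), array([171.8, 279.6]), -82.02)
```

play_rows(
  increments=[
    {"gripper":0.0,"tx":-0.008,"ty":0,"tz":0.001,"twist":0},
    {"gripper":0.0,"tx":-0.016,"ty":0,"tz":0.002,"twist":0},
    {"gripper":0.0,"tx":-0.024,"ty":0,"tz":0.002,"twist":0},
    {"gripper":0.0,"tx":-0.032,"ty":0,"tz":0.002,"twist":0},
    {"gripper":0.0,"tx":-0.04,"ty":0,"tz":0.002,"twist":0},
    {"gripper":0.0,"tx":-0.048,"ty":0,"tz":0.002,"twist":0},
    {"gripper":0.0,"tx":-0.048,"ty":0,"tz":0.002,"twist":0},
  ],
)

```text
time: 33.62
tool_pos: [0.535, 0.3016, 0.0183]
ee_rot: [[0.1, -0.995, 0.0], [-0.995, -0.1, 0.0], [-0.0, -0.0, -1.0]]
contact_force: [-0.3, 0.2, -6.0]
grip_width: 0.109
gripper_force: 59.3
```

play_rows(
  increments=[
    {"gripper":0.0,"tx":-0.006,"ty":0,"tz":0,"twist":0},
    {"gripper":0.0,"tx":-0.012,"ty":0,"tz":0,"twist":0},
    {"gripper":0.0,"tx":-0.018,"ty":0,"tz":0,"twist":0},
    {"gripper":0.0,"tx":-0.024,"ty":0,"tz":0,"twist":0},
    {"gripper":0.0,"tx":-0.03,"ty":0,"tz":0,"twist":0},
    {"gripper":0.0,"tx":-0.035,"ty":0,"tz":0,"twist":0},
    {"gripper":0.0,"tx":-0.038,"ty":0,"tz":0,"twist":0},
    {"gripper":0.0,"tx":-0.038,"ty":0,"tz":0,"twist":0},
  ],
)

```text
time: 34.62
tool_pos: [0.5312, 0.3389, 0.0183]
ee_rot: [[0.099, -0.995, 0.0], [-0.995, -0.099, 0.0], [-0.0, -0.0, -1.0]]
contact_force: [0.0, -0.2, -5.4]
grip_width: 0.107
gripper_force: 59.3
```

```bash
python3 look.py; python3 - <<'E'
from h import *
s=cv2.imread('pics/s9.png'); cv2.imwrite('pics/c9.png',cv2.resize(s[200:340,300:500],(800,560),interpolation=cv2.INTER_CUBIC))
E
```

```text
[0.53116899 0.33888771 0.0182929 ] -84.31296701041606 0.10656137226867085 [ 0.0388124  -0.23235705 -5.42136953] [0.02009586 0.04488091 0.03339256]
plate (array([533.4, 323.6]), array([151.5, 173.7]), 5.67)
scene plate (array([536.8, 340.3]), array([178. , 194.4]), -82.11)
```

View pics/c9.png

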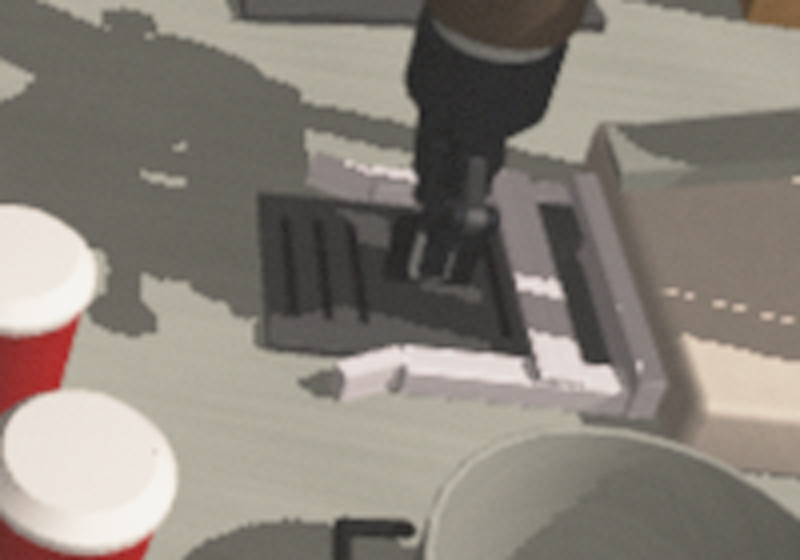

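The crop shows the plate inside the rails under the strap, its nose just short of the stop bar at (620,290). I'll push until there is light contact.

play_rows(
  increments=[
    {"gripper":0.0,"tx":-0.001,"ty":0,"tz":0,"twist":0},
    {"gripper":0.0,"tx":-0.002,"ty":0,"tz":0,"twist":0},
    {"gripper":0.0,"tx":-0.003,"ty":0,"tz":0,"twist":0},
    {"gripper":0.0,"tx":-0.003,"ty":0,"tz":0,"twist":0},
  ],
)

```text
time: 35.22
tool_pos: [0.5309, 0.3398, 0.0184]
ee_rot: [[0.098, -0.995, -0.001], [-0.995, -0.098, -0.003], [0.003, 0.001, -1.0]]
contact_force: [0.7, -5.3, -4.0]
grip_width: 0.104
gripper_force: 59.6
```

play_rows(
  increments=[
    {"gripper":0.0,"tx":0.002,"ty":0,"tz":0.0005,"twist":0},
    {"gripper":0.0,"tx":0.002,"ty":0,"tz":0.0005,"twist":0},
    {"gripper":0.04,"tx":0.002,"ty":0,"tz":0.0005,"twist":0},
    {"gripper":0.04,"tx":0.002,"ty":0,"tz":0.0005,"twist":0},
    {"gripper":0.04,"tx":0.002,"ty":0,"tz":0.0005,"twist":0},
    {"gripper":0.04,"tx":0.002,"ty":0,"tz":-0.03,"twist":0},
    {"gripper":0.04,"tx":0.002,"ty":0,"tz":-0.07,"twist":0},
    {"gripper":0.04,"tx":0.04,"ty":0,"tz":-0.12,"twist":0},
    {"gripper":0.04,"tx":0.1,"ty":0,"tz":-0.17,"twist":0},
    {"gripper":0.04,"tx":0.12,"ty":0,"tz":-0.22,"twist":0},
    {"gripper":0.04,"tx":0.12,"ty":0,"tz":-0.26,"twist":0},
    {"gripper":0.04,"tx":0.12,"ty":0,"tz":-0.26,"twist":0},
    {"gripper":0.04,"tx":0.12,"ty":0,"tz":-0.26,"twist":0},
  ],
)

```text
time: 36.85
tool_pos: [0.5422, 0.2221, 0.2779]
ee_rot: [[0.099, -0.995, -0.001], [-0.995, -0.099, 0.0], [-0.0, 0.001, -1.0]]
contact_force: [0.2, 0.4, -1.3]
grip_width: 0.465
gripper_force: 0.0
```

```bash
python3 look.py; python3 - <<'E'
from fit import *
P=pts('w9.npz')
print('grip',rect(box(P,.047,.058,.47,.6,.28,.40)))
c=np.array([.531,.342]); ex=np.array([-np.sin(np.radians(5.5)),np.cos(np.radians(5.5))]); ey=np.array([-ex[1],ex[0]])
Q=np.c_[(P[:,:2]-c)@ex,(P[:,:2]-c)@ey,P[:,2]]
def sl(z0,z1,x0,x1,y0,y1): return Q[(Q[:,2]>z0)&(Q[:,2]<z1)&(Q[:,0]>x0)&(Q[:,0]<x1)&(Q[:,1]>y0)&(Q[:,1]<y1)]
t=sl(.0055,.0115,-.13,.04,-.06,.06); print('plate tail x',np.percentile(t[:,0],.5)*1e3,'z',np.median(t[:,2]))
for x0 in (-.12,-.09,-.06,): 
    t=sl(.0055,.0115,x0,x0+.02,-.09,.09); print('y edges',x0,np.percentile(t[:,1],[.5,99.5])*1e3)
g=sl(.047,.058,-.05,.05,-.03,.03); print('grip in press',g.min(0)*1e3,g.max(0)*1e3)
b=sl(.0235,.028,.03,.08,-.08,.08); print('strap x',np.percentile(b[:,0],[2,98])*1e3)
s=sl(.028,.033,.08,.13,-.03,-.01); print('stop x',np.percentile(s[:,0],[2,98])*1e3)
E
python3 rinds.py side
```

```text
[0.54223414 0.22214262 0.27786667] -84.33515175660447 0.4650698689937167 [ 0.19044894  0.36510936 -1.29232197] [-0.01964734  0.02777218 -0.03745732]
plate (array([534.5, 322. ]), array([147.5, 190.9]), 5.24)
scene plate (array([534. , 340.7]), array([184.6, 191.4]), -83.11)
grip (array([531.4, 342.7]), array([ 8.2, 50. ]), -84.28)
plate tail x -92.84879236417254 z 0.00798623332778247
side [401. 177.] 541 top [0.792 0.137] bbox [0.761 0.121 0.006] [0.831 0.166 0.104]
side [370. 202.] 1129 top [0.68  0.086] bbox [ 0.646 -0.048  0.005] [0.718 0.108 0.104]
side [425. 217.] 635 top [ 0.813 -0.05 ] bbox [ 0.784 -0.066  0.005] [ 0.852 -0.021  0.105]
side [308. 266.] 713 top [ 0.49  -0.198] bbox [ 0.457 -0.235  0.01 ] [ 0.521 -0.174  0.083]
side [356. 349.] 1544 top [ 0.549 -0.435] bbox [ 0.491 -0.486  0.013] [ 0.619 -0.381  0.08 ]
side [323. 352.] 361 top [ 0.508 -0.438] bbox [ 0.478 -0.461  0.016] [ 0.521 -0.413  0.052]Traceback (most recent call last):
  File "<stdin>", line 9, in <module>
    return _quantile_unchecked(
        a, q, axis, out, overwrite_input, method, keepdims, weights)
    return _ureduce(a,
                    func=_quantile_ureduce_func,
    ...<5 lines>...
                    overwrite_input=overwrite_input,
                    method=method)
    r = func(a, **kwargs)
    result = _quantile(arr,
                       quantiles=q,
    ...<2 lines>...
                       out=out,
                       weights=wgt)
    slices_having_nans = np.isnan(arr[-1, ...])
                                  ~~~^^^^^^^^^
IndexError: index -1 is out of bounds for axis 0 with size 0
```

View pics/w9.png

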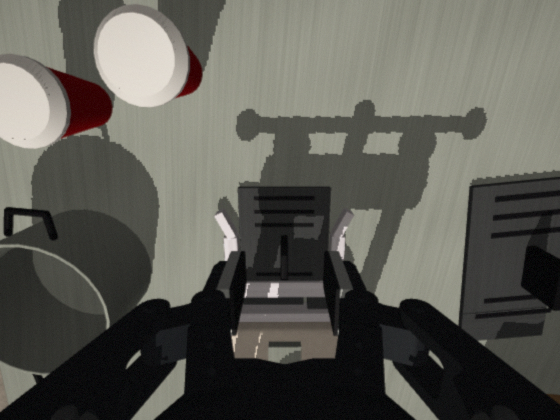

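The plate is in the guide at (285,235), flat (top at 8 mm). Its grip centre is within about 1 mm of home, it touched the stop bar, and the gripper is clear of everything. All rinds are in the bin, so I'm handing in.

```bash
python3 -c "
from h import *
print(robot.finish_job())"
```

```text
the job is handed in; nothing more can be done
None
```

I handed the job in: all five half-rinds found are in the scrap bin, and the drip plate is nose-first in the guide against the stop, flat and within about 1 mm of home by camera; the hand-in returned no verdict.

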